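# Make up the angel kit and the cottage kit

## Robot

A 6-joint arm with a two-finger parallel gripper is mounted at the origin on the work surface. World frame = base frame: x ahead of the robot, y to its left, z up, the work surface at z = 0. Lengths are in m, angles in rad, forces in N, time in s.
With the tool pointing down it reaches from about 0.35 to 0.975 m from the base axis. Payload 4.9 kg.
Tool frame: the origin (TCP) lies midway between the tips of the shut fingers; the grasp point (between the pads) lies 19 mm behind it; z points along the fingers, y is the line along which they close (so a half turn about z gives the same grasp; the last joint's range is limited). The gripper opens to 85 mm and grips with 20 to 120 N. Pads are 22 mm wide; open, the fingers measure 114 mm over their backs; the gripper's body (76 mm by 85 mm) begins 54 mm behind the grasp point. The pads swing forward as they close: fully open they stand 13 mm farther back than shut.
Start: joints at [1.23, 0.053, 1.613, -0, 1.476, -0.119], TCP at [0.137, 0.61, 0.195] pointing down, gripper open.
Joint ranges: [-3.01, 3.01], [-1.01, 2.22], [0.06, 2.58], [-1.02, 4.17], [0.09, 2.62], [-3.14, 3.14]. Speed limits (rad/s): [2.57, 2.57, 3.14, 3.14, 3.14, 3.14].

## Interface

Orientations are given as a rotation vector (axis times angle).
In Python, from rig import sensors, eyes, env gives the robot as it stands. The module is installed in compiled form; this text tells all that it offers.
- The arm moves only by the tool play_rows, never from a script. Its argument "moves" is a list of rows, each a list of 4 numbers: the shift along the tool's x, y, z in m, then the turn about the tool's z in rad. A call has 1 to 20 rows; each row is the pose to reach, as a shift and turn from the pose commanded when the call began, along the tool's axes at that moment; what a row does not reach only later rows make up. A row lasts 1/10 s, in which the tool goes at most 50 mm and 8.59 degrees, less where a joint would pass 70% of its speed; a pose out of reach is approached as far as the arm can. A call with a gripper value outside its range is refused whole. "jaw" is the closure, from 0 (fully open) to 1 (shut), set as the call begins (left out, the last holds). The fingers move at their own pace and stop on an object; the grip force is fixed at half the most. Time passes only in rows, so rows that repeat a pose let the fingers close. It gives the time, the measured TCP pose, the force, the opening and the grip force at its end, in the units of the state.
- sensors.sense(): the state, without advancing time (a new reading comes with each control period).
- eyes.snapshot(name): name is "side" or "top" or "wrist"; returns the picture (420x560x3 uint8, red, green, blue); there is no depth.
- eyes.camera_params(name): a dict with "camera_matrix" (3x3 intrinsics, pixels), "dist" ([k1, k2, p1, p2, k3] as OpenCV has them; the pictures are not rectified), "world_to_cam" (4x4, takes a point from world to camera coordinates); the wrist camera has in their place "T_tool_cam" (4x4, takes a point from camera to tool coordinates, whose origin is the TCP and whose axes are the flange's). Camera axes: x right, y down, z forward; pixel columns grow to the right and rows downward; lengths in m; the calibration is good to about 2 mm. A picture is of the moment at which its call begins: read the wrist's pose just before it. camera_params takes no time and is no camera call.
- env.job_done(): hands the job in; it is judged then, once.
The state is a dict: "time": time; "qpos": joint angles; "dq": joint speeds; "joint_torque": joint torques, N m; "eef_pos": TCP position; "orientation": TCP orientation; "ft_force": force on the tool from outside, world axes, zero at the start; "ft_torque": the same for the moment, N m; "opening": finger opening in m; "finger_force": force on a finger pad.
Only numpy, scipy, OpenCV 4.12 (cv2) and the standard library are available. Lean on these libraries where they do the work, as an engineer would, in place of code of your own. Each camera call takes 0.05 s, during which the arm holds its last target. There are 200 camera calls.

## Task

Make up the two painting kits from the cut-outs on the bench. In the tray with two compartments lay the angel in the large compartment and the round stand in the small one; in the tray with three compartments lay the cottage in the middle, with the tree and the long stand in the compartments on either side of it, whichever way round. Every piece must lie flat on the tray's floor within its own compartment; leave the spare heart and the two paint pots where they are.

Things in the scene. Friction and masses are not known exactly. Their poses are not given: they have to be found in the camera images.
- angel: white wooden cut-out of an angel (head, two wings, flared hem), 20 mm thick, lying flat. Origin: on its underside, mid-waist; local x points to the head. Reaches 58 mm ahead (head) and 47 mm behind (hem); wings 82 mm across, hem 55 mm. Waist: parallel sides 30 mm apart across local y, clear from x = -20 to +13 mm: take it there. 50 to 100 g.
- cottage: white wooden cut-out of a cottage (pointed roof, chimney, pale wooden door, dark windows), 20 mm thick, lying flat. Origin: on its underside at the centre of the house walls, 44 mm along x, 50 mm across y, straight: take it across y. Local x points to the roof, tip 47 mm ahead of the origin; the other end is 22 mm behind. 35 to 75 g.
- tree: white wooden cut-out of a round-crowned tree (disc with a straight trunk), 20 mm thick, lying flat. Origin: on its underside at the centre of the crown, a disc of 48 mm diameter. The trunk, 12 mm wide, points to local -x and ends 46 mm from the origin. Take the crown across local y. 20 to 50 g.
- round_stand: plain unpainted wooden disc, 54 mm in diameter, with a dark slot line across its top, 20 mm thick, lying flat. Origin: on its underside at the centre. 25 to 56 g.
- long_stand: plain unpainted wooden bar, 76 mm along local x and 34 mm across local y, with a dark slot line along its top, 20 mm thick, lying flat. Origin: on its underside at the centre. 30 to 63 g.
- tray_two: low grey-floored tray with pale wooden lips and TWO compartments, 220 by 120 mm outside. Lips 4 mm thick, tops 9 mm above the bench; floor 3 mm thick. Fixed. Origin: underside, centre of the outline; local x along its length, within 0.2 rad of world x. Large compartment: 128 mm (x) by 112 mm (y) inside, centre at local x = +42, y = 0 mm. Small one: 80 by 112 mm, centre at local x = -66, y = 0 mm.
- tray_three: low grey-floored tray with pale wooden lips and THREE equal compartments in a row, 256 by 120 mm outside. Lips 4 mm thick, tops 9 mm above the bench; floor 3 mm thick. Fixed. Origin: underside, centre of the outline; local x along its length, within 0.2 rad of world x. Each is 80 mm (x) by 112 mm (y) inside; centres at local x = -84, 0 and +84 mm, y = 0.
- heart: white wooden cut-out of a heart, about 47 by 51 mm, 20 mm thick, a loose spare among the stock that belongs to no kit. Origin: on its underside, near the middle.
- pot_a: small loose white paint pot with a grey lid, 43 mm in diameter and 38 mm high, standing in the middle of the stock, on the +y side. Origin: centre of its underside.
- pot_b: a second paint pot just like pot_a, on the -y side. Origin: centre of its underside.

How it is judged:
At the end, for the whole second after the job is handed in: Angel (large) and round stand (small) in tray_two; cottage (middle), tree and long stand (one end each) in tray_three; each origin within its compartment, underside within 3 mm of the tray floor, tilt under 0.05 rad, at rest; heart and pots never moved over 30 mm (z of angel in the frame of tray_two between 0 and 0.006 m and angle between each of angel, round_stand, cottage, tree, long_stand's own z axis and vertical below 0.05 rad and linear speed of each of angel, round_stand, cottage, tree, long_stand below 0.02 m/s and angular speed of each of angel, round_stand, cottage, tree, long_stand below 0.2 rad/s and z of round_stand in the frame of tray_two between 0 and 0.006 m and z of cottage in the frame of tray_three between 0 and 0.006 m and z of tree in the frame of tray_three between 0 and 0.006 m and z of long_stand in the frame of tray_three between 0 and 0.006 m and x of angel in the frame of tray_two between -0.022 and 0.106 m and y of angel in the frame of tray_two between -0.056 and 0.056 m and x of round_stand in the frame of tray_two between -0.106 and -0.026 m and y of round_stand in the frame of tray_two between -0.056 and 0.056 m and x of cottage in the frame of tray_three between -0.04 and 0.04 m and y of cottage in the frame of tray_three between -0.056 and 0.056 m and ((x of tree in the frame of tray_three between 0.044 and 0.124 m and y of tree in the frame of tray_three between -0.056 and 0.056 m and x of long_stand in the frame of tray_three between -0.124 and -0.044 m and y of long_stand in the frame of tray_three between -0.056 and 0.056 m) or (x of tree in the frame of tray_three between -0.124 and -0.044 m and y of tree in the frame of tray_three between -0.056 and 0.056 m and x of long_stand in the frame of tray_three between 0.044 and 0.124 m and y of long_stand in the frame of tray_three between -0.056 and 0.056 m))); the robot touches nothing.
It fails at once if the spare heart is moved more than 30 mm from its place (distance of heart from where it was at the start of the episode above 0.03 m).
It fails at once if the first paint pot is moved more than 30 mm from its place (distance of pot_a from where it was at the start of the episode above 0.03 m).
It fails at once if the second paint pot is moved more than 30 mm from its place (distance of pot_b from where it was at the start of the episode above 0.03 m).
It also fails if it takes over 128 s, if anything falls off the work surface, if the arm or the gripper's body presses on something with over 40 N, if the wrist force passes 120 N, or if a joint passes its speed limit or range.

## Working session

There is one attempt and no reset: what is moved stays moved. The work goes in short steps, Python scripts to look and compute and a tool call to move; the robot and the scene stay as the last step left them, time stands still between calls to the robot, and variables do not carry over. Pictures are saved under pics/ and viewed, at most 14 in all, crops included, and the job is handed in when it is done.

Besides the shell and the picture viewer there is one more tool, called as a command line: name --pt "numbers of a row" for each row, then --argument value for the rest. play_rows: Moves the arm, as the interface text tells. Its arguments: {"type":"object","properties":{"moves":{"type":"array"},"jaw":{"type":"number"}},"required":["moves"]}

```bash
mkdir -p pics
python3 - <<'E'
from rig import sensors, eyes, env
import cv2
s=sensors.sense(); print(s)
for n in ["top","side"]:
    cv2.imwrite(f"pics/{n}0.png",eyes.snapshot(n)[:,:,::-1]); p=eyes.camera_params(n); print(n,{k:__import__('numpy').round(v,4).tolist() for k,v in p.items()})
print(eyes.camera_params("wrist"))
E
```

```text
{'time': 0.0, 'qpos': array([ 1.23002181e+00,  5.34007495e-02,  1.61430637e+00,  3.89538663e-06,
        1.47598804e+00, -1.18979020e-01]), 'dq': array([-8.32699953e-05, -8.08825734e-05,  1.41890827e-03,  8.06366591e-04,
        1.67449352e-03, -4.47270214e-04]), 'joint_torque': array([-1.41753120e-03, -3.93665850e+01, -3.70178461e+01, -3.49766096e-04,
        7.07642699e-03,  1.63692300e-07]), 'eef_pos': array([0.13723785, 0.60902725, 0.1934285 ]), 'orientation': array([-0.34762884, -3.12181272,  0.00321385]), 'ft_force': array([-1.20425838,  0.39648797,  0.46483236]), 'ft_torque': array([-0.03602176,  0.05015134,  0.01922487]), 'finger_force': 0.0, 'opening': 0.08548937180346874}
top {'camera_matrix': [[425.2729, 0.0, 273.0499], [0.0, 425.2729, 204.4003], [0.0, 0.0, 1.0]], 'dist': [-0.025, 0.0, 0.0, 0.0, 0.0], 'world_to_cam': [[0.0235, -0.9997, 0.0056, -0.016], [-0.9944, -0.0239, -0.1031, 0.5411], [0.1032, -0.0031, -0.9947, 0.8125], [0.0, 0.0, 0.0, 1.0]]}
side {'camera_matrix': [[434.3146, 0.0, 273.2173], [0.0, 434.3146, 211.3864], [0.0, 0.0, 1.0]], 'dist': [-0.1312, 0.0, 0.0, 0.0, 0.0], 'world_to_cam': [[0.8904, -0.4552, -0.0063, -0.4999], [-0.2324, -0.4426, -0.8661, 0.1767], [0.3914, 0.7726, -0.4998, 0.8442], [0.0, 0.0, 0.0, 1.0]]}
{'camera_matrix': array([[351.56415156,   0.        , 282.46035003],
       [  0.        , 351.56415156, 212.95412967],
       [  0.        ,   0.        ,   1.        ]]), 'dist': array([-0.08245089,  0.        ,  0.        ,  0.        ,  0.        ]), 'T_tool_cam': array([[ 6.47263616e-04, -9.49724308e-01, -3.13086760e-01,
         8.16349752e-02],
       [ 9.99999634e-01,  4.39536764e-04,  7.34060519e-04,
        -6.68480261e-04],
       [-5.59541978e-04, -3.13087120e-01,  9.49724245e-01,
        -1.79288006e-01],
       [ 0.00000000e+00,  0.00000000e+00,  0.00000000e+00,
         1.00000000e+00]])}
```

View pics/top0.png

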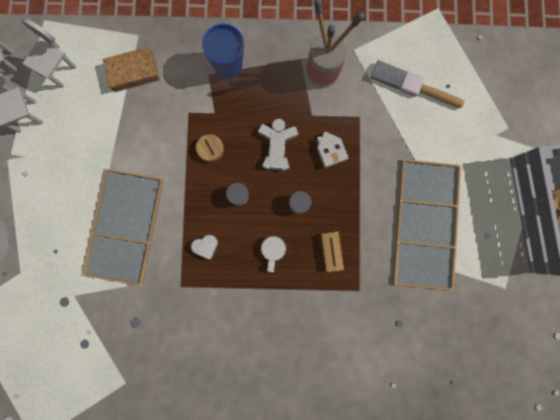

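View pics/side0.png

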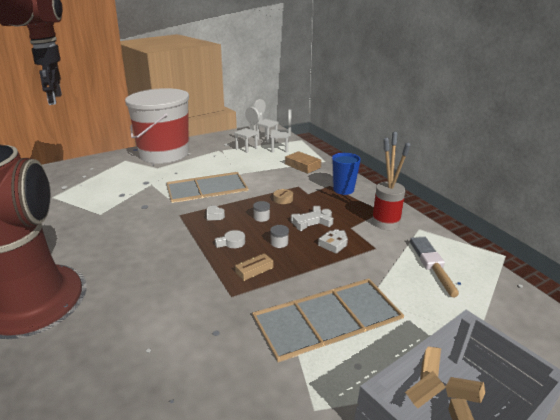

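The top view (up = +x, left = +y) shows tray_two around (123,227) with its large compartment at +x, and tray_three around (428,225). On the dark board are the round stand (209,148), angel (277,145), cottage (332,150), pots (237,194) and (300,203), heart (205,246), tree (273,253) and long stand (333,252). The side view shows the same layout with nothing stacked.

```bash
cat > h.py <<'E'
import numpy as np, cv2
from scipy.spatial.transform import Rotation as R
from rig import sensors, eyes
def cam(n):
    p=eyes.camera_params(n); K=p["camera_matrix"]; d=np.array(p["dist"])
    if n=="wrist":
        s=sensors.sense(); T=np.eye(4); T[:3,:3]=R.from_rotvec(s["orientation"]).as_matrix(); T[:3,3]=s["eef_pos"]
        C=T@p["T_tool_cam"]
    else: C=np.linalg.inv(p["world_to_cam"])
    return K,d,C
def rays(c,px):
    K,d,C=c; u=cv2.undistortPoints(np.float64(px).reshape(-1,1,2),K,d)[:,0]
    return C[:3,3],np.c_[u,np.ones(len(u))]@C[:3,:3].T
def plane(c,px,z):
    o,r=rays(c,px); return o+r*((z-o[2])/r[:,2])[:,None]
def proj(c,P):
    K,d,C=c; W=np.linalg.inv(C); return cv2.projectPoints(np.float64(P).reshape(-1,1,3),cv2.Rodrigues(W[:3,:3])[0],W[:3,3],K,d)[0][:,0]
def tri(c1,p1,c2,p2):
    o1,r1=rays(c1,p1);o2,r2=rays(c2,p2);out=[]
    for a,b in zip(r1,r2):
        A=np.c_[a,-b];t=np.linalg.lstsq(A,o2-o1,rcond=None)[0]
        P,Q=o1+a*t[0],o2+b*t[1]; out.append(np.r_[(P+Q)/2,np.linalg.norm(P-Q)])
    return np.array(out)
def plan(x,y,yaw,z=None):
    """shift in tool axes and turn to bring the TCP to x,y(,z), tool y axis along world yaw (mod pi)"""
    s=sensors.sense(); M=R.from_rotvec(s["orientation"]).as_matrix()
    t=np.array([x,y,s["eef_pos"][2] if z is None else z])-s["eef_pos"]
    cur=np.arctan2(M[1,1],M[0,1]); dw=(yaw-cur+np.pi/2)%np.pi-np.pi/2
    print("shift",np.round(M.T@t,4),"turn",round(-dw,3),"q6",round(s["qpos"][5],2),"z",round(s["eef_pos"][2],4),"t",round(s["time"],1))
E
python3 - <<'E'
from h import *
t=cv2.imread("pics/top0.png"); s=cv2.imread("pics/side0.png")
def zoom(im,x0,y0,x1,y1,f,n): cv2.imwrite(n,cv2.resize(im[y0:y1,x0:x1],None,fx=f,fy=f,interpolation=cv2.INTER_CUBIC))
zoom(s,150,160,410,360,3,"pics/sidez.png")
ct=cam("top")
hsv=cv2.cvtColor(t,cv2.COLOR_BGR2HSV)
# pieces on the dark board: anything brighter than board
m=np.zeros(t.shape[:2],np.uint8); m[116:287,187:357]=(hsv[116:287,187:357,2]>95)*255
n,l,st,ce=cv2.connectedComponentsWithStats(m)
for i in range(1,n):
    if st[i,4]>60:
        c=max(cv2.findContours((l==i).astype(np.uint8),0,2)[0],key=cv2.contourArea)
        print(np.round(ce[i]),st[i,4],"rect",[np.round(v,1) for v in cv2.minAreaRect(c)],"w",plane(ct,[ce[i]],.02).round(3))
# trays: lip colour
lip=cv2.inRange(hsv,(8,60,90),(25,200,230))
for x0,x1 in((75,175),(385,470)):
    k=np.zeros_like(lip);k[150:300,x0:x1]=lip[150:300,x0:x1]
    p=cv2.findNonZero(k); b=cv2.boxPoints(cv2.minAreaRect(cv2.convexHull(p)))
    W=plane(ct,b,.009); print("tray px",b.round(1).tolist(),"w",W.round(3).tolist(),"c",W.mean(0).round(4))
E
```

```text
[277. 143.] 1095 rect [array([274.8, 143.5]), array([39.4, 51.4]), np.float64(14.8)] w [[ 0.667 -0.009  0.02 ]]
[331. 149.] 722 rect [array([330.9, 146.9]), array([34. , 25.6]), np.float64(70.0)] w [[ 0.658 -0.119  0.02 ]]
[210. 147.] 571 rect [array([209.5, 147. ]), array([26., 27.]), np.float64(90.0)] w [[0.656 0.128 0.02 ]]
[332. 251.] 665 rect [array([332.5, 251.5]), array([39.9, 17.8]), np.float64(82.2)] w [[ 0.452 -0.123  0.02 ]]
[205. 246.] 465 rect [array([204.2, 244.1]), array([24.2, 23.9]), np.float64(24.0)] w [[0.456 0.13  0.02 ]]
[273. 251.] 584 rect [array([270.7, 252.2]), array([25. , 34.5]), np.float64(32.9)] w [[ 0.451 -0.005  0.02 ]]
tray px [[81.5999984741211, 274.8999938964844], [103.9000015258789, 165.6999969482422], [163.8000030517578, 178.0], [141.60000610351562, 287.1000061035156]] w [[0.393, 0.375, 0.009], [0.614, 0.344, 0.009], [0.592, 0.22, 0.009], [0.372, 0.254, 0.009]] c [0.4928 0.2984 0.009 ]
tray px [[393.0, 286.6000061035156], [401.0, 158.39999389648438], [461.8999938964844, 162.1999969482422], [453.8999938964844, 290.3999938964844]] w [[0.385, -0.246, 0.009], [0.644, -0.264, 0.009], [0.64, -0.39, 0.009], [0.38, -0.368, 0.009]] c [ 0.5122 -0.3167  0.009 ]
```

View pics/sidez.png

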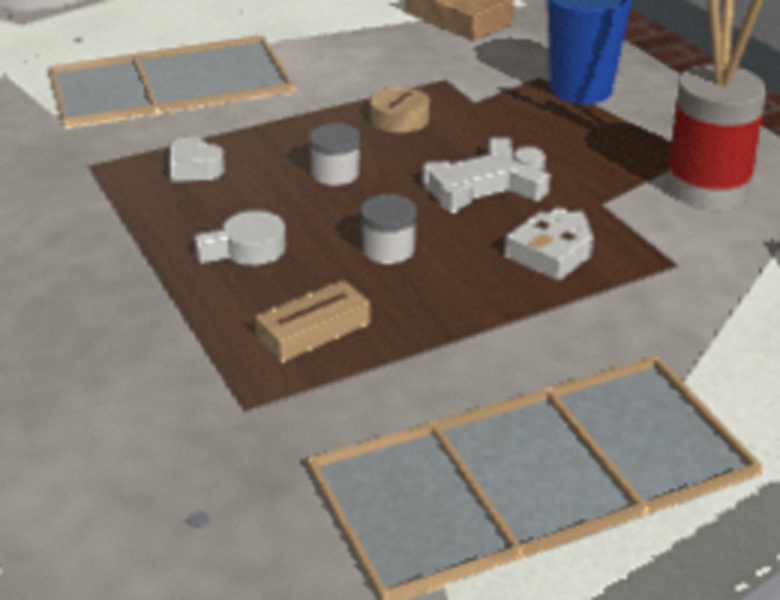

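The side zoom shows the slot centres at about (284,193) for the round stand and (254,263) for the long stand, and the crown top at about (235,236). Tray_three corners are at (253,313), (369,279), (403,316) and (279,359). Next I triangulate the heights and plan an overview with the wrist camera.

Run:
```python
from h import *
z=lambda a,b:(150+a/3,160+b/3)
top=[(209.5,147),(332.5,251.5),(273,248),(393,286.6),(401,158.4),(461.9,162.2),(453.9,290.4),(81.6,274.9),(103.9,165.7),(163.8,178),(141.6,287.1)]
side=[z(401,98),z(311,309),z(256,228),z(308,460),z(657,358),z(760,467),z(388,598),z(51,68),z(262,37),z(294,88),z(68,126)]
print(tri(cam("top"),top,cam("side"),side).round(3))
plan(.53,0,np.pi/2,.2)
```

```text
[[ 0.657  0.127  0.022  0.003]
 [ 0.452 -0.123  0.02   0.001]
 [ 0.457 -0.006  0.018  0.004]
 [ 0.388 -0.248  0.007  0.007]
 [ 0.647 -0.266  0.004  0.002]
 [ 0.637 -0.388  0.009  0.006]
 [ 0.382 -0.369  0.009  0.005]
 [ 0.395  0.376  0.005  0.004]
 [ 0.615  0.348  0.002  0.002]
 [ 0.593  0.221  0.005  0.001]
 [ 0.376  0.254  0.004  0.009]]
shift [-0.5171 -0.5078 -0.0056] turn -0.222 q6 -0.12 z 0.1936 t 0.1
```

play_rows --pt "-0.517 -0.508 -0.006 -0.222" --pt "-0.517 -0.508 -0.006 -0.222" --pt "-0.517 -0.508 -0.006 -0.222" --pt "-0.517 -0.508 -0.006 -0.222" --pt "-0.517 -0.508 -0.006 -0.222" --pt "-0.517 -0.508 -0.006 -0.222" --pt "-0.517 -0.508 -0.006 -0.222" --pt "-0.517 -0.508 -0.006 -0.222" --pt "-0.517 -0.508 -0.006 -0.222" --pt "-0.517 -0.508 -0.006 -0.222" --pt "-0.517 -0.508 -0.006 -0.222" --pt "-0.517 -0.508 -0.006 -0.222" --pt "-0.517 -0.508 -0.006 -0.222" --pt "-0.517 -0.508 -0.006 -0.222" --pt "-0.517 -0.508 -0.006 -0.222" --pt "-0.517 -0.508 -0.006 -0.222" --pt "-0.517 -0.508 -0.006 -0.222" --pt "-0.517 -0.508 -0.006 -0.222" --pt "-0.517 -0.508 -0.006 -0.222" --pt "-0.517 -0.508 -0.006 -0.222"

```text
time: 2.1
eef_pos: [0.5297, 0.0013, 0.2008]
orientation: [-0.003, 3.141, 0.0]
ft_force: [-1.0, -0.2, -0.0]
opening: 0.0855
finger_force: 0.0
```

Run:
```python
from h import *
import pickle
c=cam("wrist"); im=eyes.snapshot("wrist")[:,:,::-1].copy(); cv2.imwrite("pics/w1.png",im); pickle.dump(c,open("w1.pkl","wb"))
print(sensors.sense()["eef_pos"],sensors.sense()["orientation"])
```

```text
[0.52980547 0.001228   0.20085959] [-2.51422005e-03  3.14123171e+00 -4.19375509e-05]
```

View pics/w1.png

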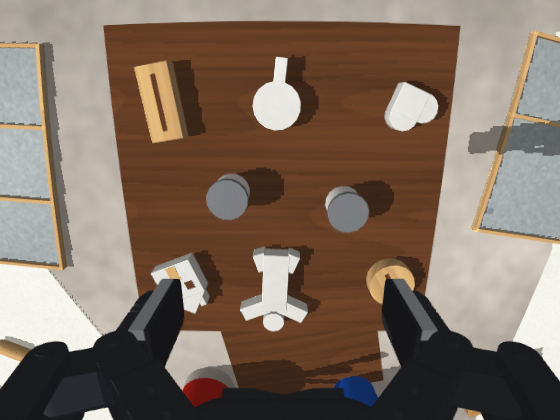

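The wrist view shows long stand slot running (153,73)–(166,131), the tree crown at (277,105) with its trunk at (281,68), and the angel's hem at (276,252) and head at (273,322). The cottage is at (182,280) and the round stand at (390,280), both partly behind the fingers. I measure each on the plane of the top faces.

Run:
```python
from h import *
import pickle
c=pickle.load(open("w1.pkl","rb")); im=cv2.imread("pics/w1.png"); g=im.min(2)
def f(n,*px): print(n,plane(c,px,.02)[:,:2].round(4).tolist())
for n,(x0,y0,x1,y1) in dict(tree=(240,45,310,140),angel=(235,240,315,335),cot=(145,245,215,320)).items():
    sub=g[y0:y1,x0:x1]; th,m=cv2.threshold(sub,0,255,cv2.THRESH_OTSU)
    print(n,th,sub.max(),[int((sub>t).sum()) for t in (th,150,180,200,215,225)])
    m=(sub>0.86*np.percentile(sub,97)).astype(np.uint8)
    k=max(cv2.findContours(m,0,2)[0],key=cv2.contourArea)
    W=plane(c,k[:,0]+[x0,y0],.02)[:,:2]*1000
    r=cv2.minAreaRect(W.astype(np.float32)); print(" rect mm",np.round(r[0],1),np.round(r[1],1),round(r[2],1),"ext",W.min(0).round(1),W.max(0).round(1))
    if n=="tree":
        D=cv2.distanceTransform(cv2.copyMakeBorder(m,1,1,1,1,0),cv2.DIST_L2,5);i=np.unravel_index(D.argmax(),D.shape);f("crown",(x0+i[1]-1,y0+i[0]-1),(281,60))
    if n=="angel":
        for y in (262,268,275,282,289): 
            xs=np.where(m[y-y0])[0]; f(f"row{y}",(x0+xs[0],y),(x0+xs[-1],y))
f("slotL",(153,73),(166,131)); f("heart",(411,105))
# cottage in the top view
t=cv2.imread("pics/top0.png"); ct=cam("top"); x0,y0,x1,y1=312,128,352,170
cv2.imwrite("pics/cot.png",np.hstack([cv2.resize(t[y0:y1,x0:x1],(400,420),interpolation=2),cv2.resize(im[240:324,140:220],(400,420),interpolation=2)]))
```

```text
tree 130.0 243 [2151, 2127, 2097, 2078, 2045, 1511]
 rect mm [445.9  -8.5] [66.1 46.5] 18.4 ext [410.  -28.1] [478.   17.4]
crown [[0.4547, -0.0053], [0.4127, -0.0005]]
angel 127.0 240 [2763, 2568, 2454, 2358, 2248, 41]
 rect mm [659.   -8.3] [79.2 88.6] 87.6 ext [615.3 -49.2] [704.6  29.9]
row262 [[0.6254, -0.0297], [0.6253, 0.0179]]
row268 [[0.6329, -0.0276], [0.6328, 0.0146]]
row275 [[0.6419, -0.0209], [0.6418, 0.0067]]
row282 [[0.651, -0.021], [0.6509, 0.0068]]
row289 [[0.6603, -0.0223], [0.6602, 0.0057]]
cot 125.0 228 [1229, 1045, 968, 917, 828, 15]
 rect mm [ 658.1 -107.4] [68.9 29.3] 11.0 ext [ 623.4 -127.6] [692.7 -90.6]
slotL [[0.4233, -0.1253], [0.4795, -0.117]]
heart [[0.4531, 0.1292]]
```

View pics/cot.png

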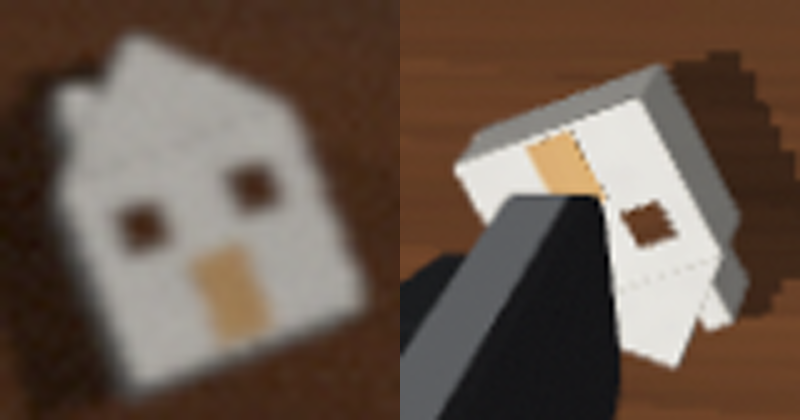

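Run:
```python
from h import *
import pickle
c=pickle.load(open("w1.pkl","rb"));ct=cam("top")
q=lambda x,y:((x-400)/5+140,y/5+240)
P=plane(c,[q(458,172),q(640,98),q(720,258),q(677,365),q(589,215)],.02)[:,:2]; print("wrist",P.round(4).tolist())
b=P[2]-P[1]; e=P[1]-P[0]; print("yaw wall",np.arctan2(b[1],b[0]),"from base",np.arctan2(e[0],-e[1]),np.linalg.norm(b),np.linalg.norm(e))
u=lambda x,y:(312+x/10,128+y/10)
P=plane(ct,[u(130,395),u(365,310),u(133,38),u(278,120)],.02)[:,:2];print("top",P.round(4).tolist())
m=(P[0]+P[1])/2; d=P[2]-m; print("yaw",np.arctan2(d[1],d[0]),"origin",m+d/np.linalg.norm(d)*.022)
print("angel head",plane(ct,[(278,119.5)],.02))
plan(.658,-.008,np.pi/2-.05,.003)
```

```text
wrist [[0.6423, -0.1506], [0.6229, -0.1059], [0.6643, -0.0907], [0.6941, -0.1034], [0.6532, -0.1207]]
yaw wall 0.3532524034214136 from base -2.7306637047634026 0.04417343997447757 0.04869858503876585
top [[0.6195, -0.1061], [0.6381, -0.1535], [0.6932, -0.106], [0.6769, -0.1357]]
yaw 0.35423589118632764 origin [ 0.64941624 -0.1222051 ]
angel head [[ 0.7164726  -0.00918962  0.02      ]]
shift [-0.1281 -0.0094  0.1979] turn 0.052 q6 -1.71 z 0.2009 t 2.1
```

play_rows --pt "-0.127 -0.009 0.03 0.05" --pt "-0.127 -0.009 0.06 0.05" --pt "-0.127 -0.009 0.1 0.05" --pt "-0.127 -0.009 0.13 0.05" --pt "-0.127 -0.009 0.16 0.05" --pt "-0.127 -0.009 0.18 0.05" --pt "-0.127 -0.009 0.198 0.05" --pt "-0.127 -0.009 0.198 0.05" --pt "-0.127 -0.009 0.198 0.05" --jaw 0

```text
time: 3.05
eef_pos: [0.6575, -0.0084, 0.0034]
orientation: [0.078, 3.14, -0.0]
ft_force: [0.0, 0.9, -0.1]
opening: 0.085
finger_force: 0.0
```

play_rows --pt "0 0 0 0" --pt "0 0 0 0" --pt "0 0 0 0" --pt "0 0 0 0" --pt "0 0 0 0" --pt "0 0 0 0" --pt "0 0 0 0" --pt "0 0 0 0" --jaw 1

```text
time: 3.85
eef_pos: [0.657, -0.0086, 0.0026]
orientation: [-0.078, -3.14, -0.0]
ft_force: [-0.4, 0.7, -0.4]
opening: -0.0002
finger_force: 0.0
```

Run:
```python
from h import *
print(sensors.sense()["eef_pos"],sensors.sense()["ft_force"])
# angel: local x 36.5 - 3(grasp behind the origin)
t=-.146; C=np.array([.4928,.2984])+.0335*np.array([np.cos(t),np.sin(t)]); print(C)
plan(*C,np.pi/2-.146,.007)
```

```text
[ 0.65702012 -0.0086129   0.00262359] [-0.35520249  0.72130541 -0.3696923 ]
[0.52594359 0.29352636]
shift [ 0.146   0.2952 -0.0044] turn 0.096 q6 -1.65 z 0.0026 t 3.9
```

The gripper closed fully on nothing, so I look before going further.

Run:
```python
from h import *
w=eyes.snapshot("wrist")[:,:,::-1]; s=eyes.snapshot("side")[:,:,::-1]
cv2.imwrite("pics/chk1.png",np.hstack([cv2.resize(w,(440,330)),cv2.resize(s[170:290,200:330],(358,330),interpolation=2)]))
```

```text
(no output)
```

View pics/chk1.png

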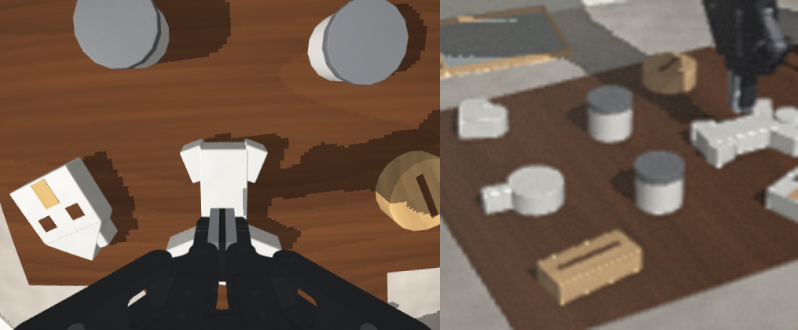

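Both views show the shut fingers over the angel's waist, with the angel unmoved. I check where the tips really are: wrist tip (283,280 full-scale), side tip (308,209).

Run:
```python
from h import *
s=sensors.sense(); e=s["eef_pos"]; print(s["qpos"],e)
for n in("side","wrist","top"): print(n,proj(cam(n),[e,e+[0,0,.02],e+[0,0,.03],e+[0,0,.04]]).round(1).tolist())
w=eyes.snapshot("wrist")[:,:,::-1]; sd=eyes.snapshot("side")[:,:,::-1]
cv2.imwrite("pics/chk2.png",np.hstack([cv2.resize(w[160:400,180:400],(390,425),interpolation=2),cv2.resize(sd[150:260,260:360],(386,425),interpolation=2)]))
```

```text
[-1.26241250e-01  3.06262977e-01  1.66491032e+00  1.63548009e-05
  1.17061379e+00 -1.64723692e+00] [ 0.65700956 -0.00858514  0.00260883]
side [[308.5, 221.5], [308.8, 214.7], [308.9, 211.2], [309.1, 207.7]]
wrist [[283.0, 251.5], [283.1, 268.0], [283.1, 277.6], [283.2, 288.4]]
top [[276.9, 150.0], [277.1, 147.7], [277.1, 146.6], [277.2, 145.4]]
```

View pics/chk2.png

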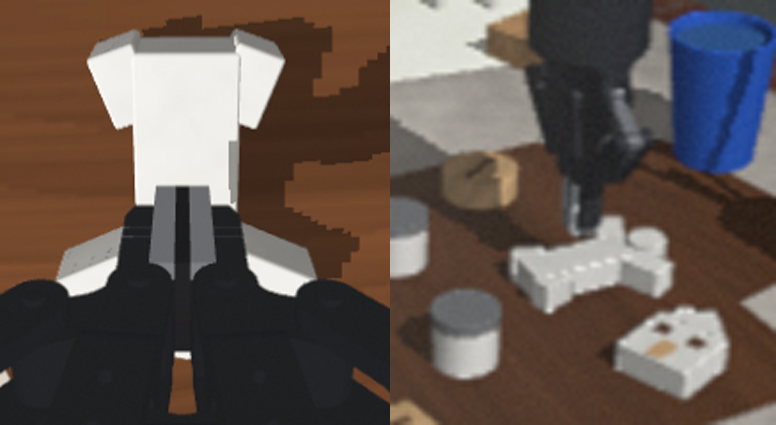

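The visible tips sit 18–30 mm above the reported TCP: wrist row 266 against an expected 251, side row 211 against 221. I lift clear and measure the tips from two views.

play_rows --pt "0 0 -0.04 0" --pt "0 0 -0.08 0" --pt "0 0 -0.08 0" --pt "0 0 -0.08 0"

```text
time: 4.45
eef_pos: [0.6583, -0.0087, 0.0846]
orientation: [0.078, 3.137, -0.001]
ft_force: [0.0, 0.6, -1.2]
opening: 0.0001
finger_force: 0.0
```

Run:
```python
from h import *
e=sensors.sense()["eef_pos"]; print(e)
for n in("side","wrist"): print(n,proj(cam(n),[e,e+[0,0,.02],e+[0,0,.03]]).round(1).tolist())
w=eyes.snapshot("wrist")[:,:,::-1]; sd=eyes.snapshot("side")[:,:,::-1]
cv2.imwrite("pics/chk3.png",np.hstack([cv2.resize(w[200:300,232:332],(390,390),interpolation=2),cv2.resize(sd[140:240,260:360],(390,390),interpolation=2)]))
```

```text
[ 0.65825886 -0.00872506  0.08458793]
side [[310.1, 192.6], [310.4, 185.2], [310.6, 181.5]]
wrist [[283.0, 251.4], [283.1, 268.1], [283.1, 277.8]]
```

View pics/chk3.png

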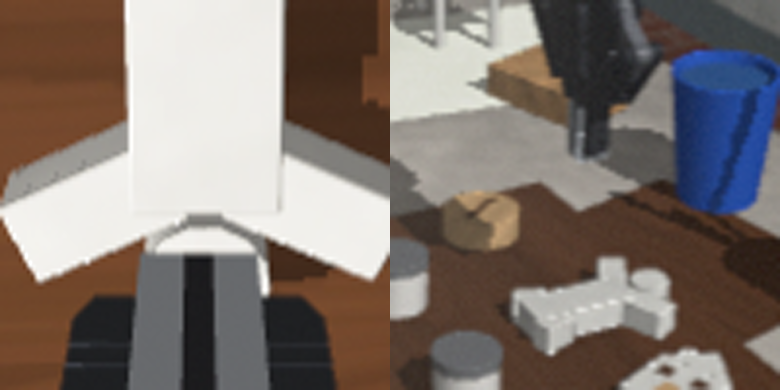

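The tips show at wrist (283,265) and side (311,180), about 33 mm behind the stated TCP. I work out the offset shut, and open from w1 where the inner corners are at (183,281) and (384,281).

Run:
```python
from h import *
p=eyes.camera_params("wrist");T=p["T_tool_cam"];c=(p["camera_matrix"],np.array(p["dist"]),T)
for y in (0,.0427):
  for h in (.02,.025,.03,.035,.04,.045,.05): print(y,h,proj(c,[[.011,y,-h]]).round(1).tolist())
im=cv2.imread("pics/w1.png"); cv2.imwrite("pics/w1c.png",cv2.resize(im[250:350,120:440],(800,250),interpolation=2))
```

```text
0 0.02 [[283.1, 248.0]]
0 0.025 [[283.1, 252.2]]
0 0.03 [[283.1, 256.7]]
0 0.035 [[283.2, 261.4]]
0 0.04 [[283.2, 266.5]]
0 0.045 [[283.2, 271.8]]
0 0.05 [[283.3, 277.5]]
0.0427 0.02 [[369.1, 247.8]]
0.0427 0.025 [[371.5, 252.0]]
0.0427 0.03 [[374.1, 256.5]]
0.0427 0.035 [[376.7, 261.2]]
0.0427 0.04 [[379.6, 266.2]]
0.0427 0.045 [[382.6, 271.4]]
0.0427 0.05 [[385.8, 277.1]]
```

View pics/w1c.png

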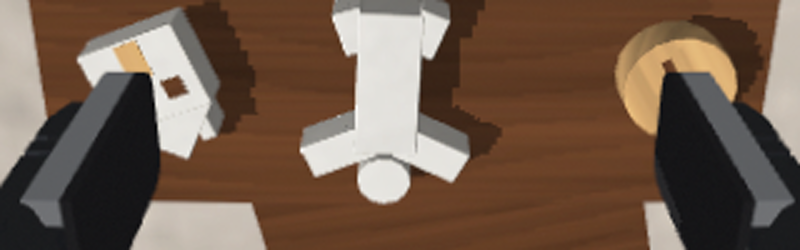

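The crop gives open tips at (181,279) and (384,279), so the tips lie about 35–39 mm behind the TCP shut and about 50 mm open. I therefore grasp with the TCP near z = -0.028 and watch the force.

play_rows --pt "0 0 0 0" --pt "0 0 0 0" --pt "0 0 0 0" --pt "0 0 0 0" --pt "0 0 0 0" --pt "0 0 0.04 0" --pt "0 0 0.07 0" --pt "0 0 0.09 0" --pt "0 0 0.1 0" --pt "0 0 0.105 0" --pt "0 0 0.11 0" --pt "0 0 0.11 0" --jaw 0

```text
time: 5.75
eef_pos: [0.6576, -0.0087, -0.0267]
orientation: [0.078, 3.14, -0.0]
ft_force: [-0.5, -0.0, -0.3]
opening: 0.0854
finger_force: 0.0
```

play_rows --pt "0 0 0 0" --pt "0 0 0 0" --pt "0 0 0 0" --pt "0 0 0 0" --pt "0 0 0 0" --pt "0 0 0 0" --pt "0 0 0 0" --pt "0 0 0 0" --jaw 1

```text
time: 6.55
eef_pos: [0.6577, -0.0087, -0.0265]
orientation: [0.078, 3.139, -0.0]
ft_force: [-0.6, 0.4, 5.2]
opening: 0.0284
finger_force: 61.3
```

Angel gripped. Next I work out the placing shift.

Run:
```python
from h import *
t=-.146; C=np.array([.4928,.2984])+.0335*np.array([np.cos(t),np.sin(t)])
plan(*C,np.pi/2-.146,-.0225)
```

```text
shift [ 0.1467  0.2953 -0.0042] turn 0.096 q6 -1.65 z -0.0265 t 6.5
```

play_rows --pt "0 0 -0.04 0" --pt "0 0 -0.09 0" --pt "0.02 0.04 -0.09 0.05" --pt "0.147 0.295 -0.09 0.096" --pt "0.147 0.295 -0.09 0.096" --pt "0.147 0.295 -0.09 0.096" --pt "0.147 0.295 -0.09 0.096" --pt "0.147 0.295 -0.09 0.096" --pt "0.147 0.295 -0.09 0.096" --pt "0.147 0.295 -0.09 0.096" --pt "0.147 0.295 -0.09 0.096" --pt "0.147 0.295 -0.06 0.096" --pt "0.147 0.295 -0.035 0.096" --pt "0.147 0.295 -0.02 0.096" --pt "0.147 0.295 -0.012 0.096" --pt "0.147 0.295 -0.008 0.096" --pt "0.147 0.295 -0.004 0.096" --pt "0.147 0.295 -0.004 0.096" --pt "0.147 0.295 -0.004 0.096"

```text
time: 8.45
eef_pos: [0.5257, 0.2937, -0.0224]
orientation: [0.229, 3.132, 0.001]
ft_force: [0.5, 0.2, -0.9]
opening: 0.028
finger_force: 60.6
```

Run:
```python
from h import *
t=-.146; C=np.array([.4928,.2984])+.0335*np.array([np.cos(t),np.sin(t)])
plan(*C,np.pi/2-.146,-.0225)
w=eyes.snapshot("wrist")[:,:,::-1]; cv2.imwrite("pics/pl1.png",w)
```

```text
shift [-0.0003 -0.0001  0.0001] turn 0.0 q6 -1.04 z -0.0224 t 8.4
```

View pics/pl1.png

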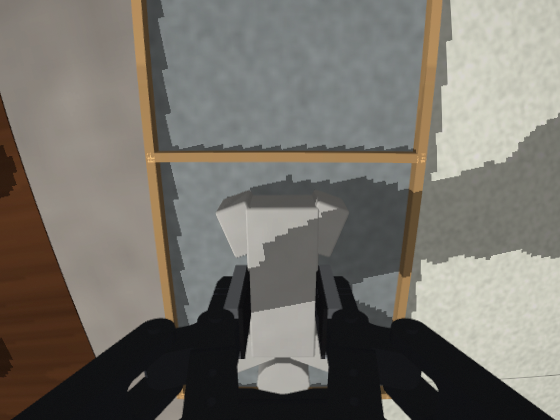

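The angel hangs inside the large compartment, with its hem at row 203 and the divider at row 158. I release it and plan the round stand.

play_rows --pt "0 0 0 0" --pt "0 0 0 0" --pt "0 0 0 0" --pt "0 0 0 0" --pt "0 0 -0.03 0" --pt "0 0 -0.07 0" --pt "0 0 -0.1 0" --pt "0 0 -0.1 0" --jaw 0.3

```text
time: 9.3
eef_pos: [0.5288, 0.295, 0.0831]
orientation: [0.228, 3.124, 0.008]
ft_force: [0.6, 0.9, 0.2]
opening: 0.0598
finger_force: 0.0
```

Run:
```python
from h import *
plan(.657,.128,np.pi/2,-.03)
```

```text
shift [-0.15   -0.1473  0.1137] turn -0.146 q6 -1.04 z 0.0831 t 9.3
```

play_rows --pt "-0.153 -0.145 0 -0.146" --pt "-0.153 -0.145 0 -0.146" --pt "-0.153 -0.145 0 -0.146" --pt "-0.153 -0.145 0 -0.146" --pt "-0.153 -0.145 0 -0.146" --pt "-0.153 -0.145 0.03 -0.146" --pt "-0.153 -0.145 0.06 -0.146" --pt "-0.153 -0.145 0.08 -0.146" --pt "-0.153 -0.145 0.095 -0.146" --pt "-0.153 -0.145 0.107 -0.146" --pt "-0.153 -0.145 0.107 -0.146" --pt "-0.153 -0.145 0.107 -0.146" --jaw 0

```text
time: 10.5
eef_pos: [0.6557, 0.128, -0.0297]
orientation: [-0.001, 3.141, 0.0]
ft_force: [0.8, 0.1, 0.5]
opening: 0.0851
finger_force: 0.0
```

play_rows --pt "0 0 0 0" --pt "0 0 0 0" --pt "0 0 0 0" --pt "0 0 0 0" --pt "0 0 0 0" --pt "0 0 0 0" --pt "0 0 0 0" --jaw 1

```text
time: 11.2
eef_pos: [0.6568, 0.1278, -0.0283]
orientation: [-0.0, 3.138, 0.0]
ft_force: [-1.4, -0.4, 5.5]
opening: 0.0511
finger_force: 62.9
```

Run:
```python
from h import *
t=-.146; C=np.array([.4928,.2984])-.066*np.array([np.cos(t),np.sin(t)]); print(C)
plan(*C,np.pi/2-.146,sensors.sense()["eef_pos"][2]+.004)
```

```text
[0.42750218 0.3080018 ]
shift [ 0.2293  0.1802 -0.0047] turn 0.146 q6 -1.49 z -0.0283 t 11.2
```

play_rows --pt "0 0 -0.04 0" --pt "0 0 -0.09 0" --pt "0.02 0.015 -0.09 0.05" --pt "0.229 0.18 -0.09 0.146" --pt "0.229 0.18 -0.09 0.146" --pt "0.229 0.18 -0.09 0.146" --pt "0.229 0.18 -0.09 0.146" --pt "0.229 0.18 -0.09 0.146" --pt "0.229 0.18 -0.09 0.146" --pt "0.229 0.18 -0.09 0.146" --pt "0.229 0.18 -0.09 0.146" --pt "0.229 0.18 -0.06 0.146" --pt "0.229 0.18 -0.035 0.146" --pt "0.229 0.18 -0.02 0.146" --pt "0.229 0.18 -0.012 0.146" --pt "0.229 0.18 -0.008 0.146" --pt "0.229 0.18 -0.004 0.146" --pt "0.229 0.18 -0.004 0.146" --pt "0.229 0.18 -0.004 0.146"

```text
time: 13.1
eef_pos: [0.4273, 0.3081, -0.0253]
orientation: [0.229, 3.131, 0.002]
ft_force: [-0.1, -0.2, 1.1]
opening: 0.0511
finger_force: 62.6
```

play_rows --pt "0 0 0 0" --pt "0 0 0 0" --pt "0 0 0 0" --pt "0 0 0 0" --pt "0 0 -0.03 0" --pt "0 0 -0.07 0" --pt "0 0 -0.1 0" --pt "0 0 -0.1 0" --pt "0 0 -0.1 0" --pt "0 0 -0.1 0" --jaw 0.15

```text
time: 14.1
eef_pos: [0.4251, 0.3071, 0.0721]
orientation: [-0.229, -3.131, 0.002]
ft_force: [-0.1, -0.4, -0.0]
opening: 0.0724
finger_force: 0.0
```

Run:
```python
from h import *
a=np.arctan2(.0048,-.042); print(a) # trunk direction, world
plan(.4547,-.0053,np.pi/2-.114,-.03)
```

```text
3.027800646446085
shift [-0.0749 -0.3046  0.1024] turn -0.032 q6 -0.94 z 0.0721 t 14.1
```

play_rows --pt "-0.073 -0.306 0 -0.032" --pt "-0.073 -0.306 0 -0.032" --pt "-0.073 -0.306 0 -0.032" --pt "-0.073 -0.306 0 -0.032" --pt "-0.073 -0.306 0 -0.032" --pt "-0.073 -0.306 0 -0.032" --pt "-0.073 -0.306 0 -0.032" --pt "-0.073 -0.306 0.03 -0.032" --pt "-0.073 -0.306 0.06 -0.032" --pt "-0.073 -0.306 0.08 -0.032" --pt "-0.073 -0.306 0.095 -0.032" --pt "-0.073 -0.306 0.103 -0.032" --pt "-0.073 -0.306 0.103 -0.032" --pt "-0.073 -0.306 0.103 -0.032" --jaw 0

```text
time: 15.5
eef_pos: [0.4539, -0.0057, -0.0293]
orientation: [-0.178, -3.136, -0.0]
ft_force: [-0.4, -0.0, 0.5]
opening: 0.0854
finger_force: 0.0
```

play_rows --pt "0 0 0 0" --pt "0 0 0 0" --pt "0 0 0 0" --pt "0 0 0 0" --pt "0 0 0 0" --pt "0 0 0 0" --pt "0 0 0 0" --jaw 1

```text
time: 16.2
eef_pos: [0.4553, -0.0059, -0.0279]
orientation: [0.178, 3.134, -0.0]
ft_force: [-1.1, 0.3, 5.7]
opening: 0.0453
finger_force: 61.5
```

Run:
```python
from h import *
# tree in the -x end: trunk to -x, origin at local -84+11
t=-.077; C=np.array([.5122,-.3167])-.073*np.array([np.cos(t),np.sin(t)]); print(C)
plan(*C,np.pi/2-.077,sensors.sense()["eef_pos"][2]+.003)
```

```text
[ 0.4394163  -0.31108455]
shift [-0.0189 -0.305  -0.0029] turn -0.037 q6 -1.63 z -0.0279 t 16.2
```

play_rows --pt "0 0 -0.04 0" --pt "0 0 -0.09 0" --pt "0 -0.02 -0.09 0" --pt "-0.019 -0.305 -0.09 -0.037" --pt "-0.019 -0.305 -0.09 -0.037" --pt "-0.019 -0.305 -0.09 -0.037" --pt "-0.019 -0.305 -0.09 -0.037" --pt "-0.019 -0.305 -0.09 -0.037" --pt "-0.019 -0.305 -0.09 -0.037" --pt "-0.019 -0.305 -0.09 -0.037" --pt "-0.019 -0.305 -0.09 -0.037" --pt "-0.019 -0.305 -0.06 -0.037" --pt "-0.019 -0.305 -0.035 -0.037" --pt "-0.019 -0.305 -0.025 -0.037" --pt "-0.019 -0.305 -0.02 -0.037" --pt "-0.019 -0.305 -0.02 -0.037"

```text
time: 17.8
eef_pos: [0.4383, -0.3102, -0.0094]
orientation: [-0.119, -3.139, -0.001]
ft_force: [-0.1, 0.5, -1.0]
opening: 0.0449
finger_force: 61.6
```

Run:
```python
from h import *
t=-.077; C=np.array([.5122,-.3167])-.073*np.array([np.cos(t),np.sin(t)])
plan(*C,np.pi/2-.077)
w=eyes.snapshot("wrist")[:,:,::-1]; cv2.imwrite("pics/pl3.png",w)
```

```text
shift [-0.0011 -0.0008 -0.    ] turn 0.001 q6 -2.25 z -0.0094 t 17.8
```

View pics/pl3.png

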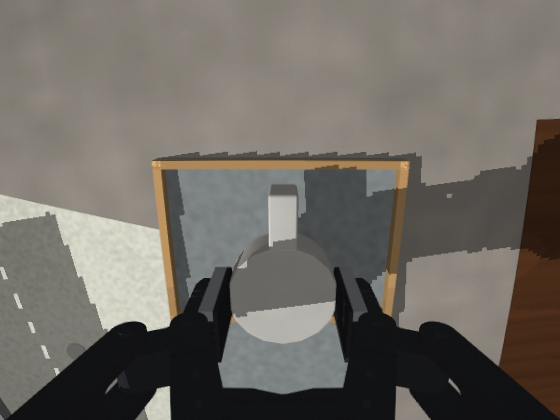

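The tree is over the -x compartment, with the trunk end at (283,187), the near lip's inside edge at row 168 and the crown's far edge at row 343. I check the clearance at both ends.

Run:
```python
from h import *
c=cam("wrist"); print(plane(c,[(283,190),(283,343)],.0385).round(4).tolist()); L=plane(c,[(156,161),(408,164)],.009); print(L.round(4).tolist(), plane(c,[(180,168),(398,168)],.003)[:,0])
# divider far: near-lip outer + 4+80 -> inner span along tray x
```

```text
[[0.3914, -0.3074, 0.0385], [0.4632, -0.3127, 0.0385]]
[[0.3805, -0.366, 0.009], [0.3908, -0.2485, 0.009]] [0.38575539 0.39369762]
```

play_rows --pt "-0.002 0 0.005 0" --pt "-0.002 0 0.01 0" --pt "-0.002 0 0.014 0" --pt "-0.002 0 0.016 0" --pt "-0.002 0 0.016 0" --pt "-0.002 0 0.016 0"

```text
time: 18.45
eef_pos: [0.4402, -0.3112, -0.0249]
orientation: [-0.121, -3.139, -0.0]
ft_force: [-1.5, 1.3, 4.5]
opening: 0.0456
finger_force: 62.1
```

play_rows --pt "0 0 0 0" --pt "0 0 0 0" --pt "0 0 0 0" --pt "0 0 0 0" --pt "0 0 -0.03 0" --pt "0 0 -0.07 0" --pt "0 0 -0.1 0" --pt "0 0 -0.1 0" --pt "0 0 -0.1 0" --pt "0 0 -0.1 0" --jaw 0.2

```text
time: 19.45
eef_pos: [0.4394, -0.3103, 0.0731]
orientation: [-0.121, -3.137, -0.003]
ft_force: [0.1, 0.5, -0.0]
opening: 0.0683
finger_force: 0.0
```

Run:
```python
from h import *
plan(.652,-.1212,np.pi/2+.37,-.03)
```

```text
shift [-0.1977  0.2047  0.103 ] turn -0.447 q6 -2.25 z 0.0731 t 19.4
```

play_rows --pt "-0.197 0.205 0 -0.447" --pt "-0.197 0.205 0 -0.447" --pt "-0.197 0.205 0 -0.447" --pt "-0.197 0.205 0 -0.447" --pt "-0.197 0.205 0 -0.447" --pt "-0.197 0.205 0 -0.447" --pt "-0.197 0.205 0 -0.447" --pt "-0.197 0.205 0.03 -0.447" --pt "-0.197 0.205 0.06 -0.447" --pt "-0.197 0.205 0.08 -0.447" --pt "-0.197 0.205 0.095 -0.447" --pt "-0.197 0.205 0.103 -0.447" --pt "-0.197 0.205 0.103 -0.447" --pt "-0.197 0.205 0.103 -0.447" --jaw 0

```text
time: 20.85
eef_pos: [0.6529, -0.1222, -0.0275]
orientation: [-0.578, 3.087, -0.001]
ft_force: [0.4, -0.5, -0.2]
opening: 0.0854
finger_force: 0.0
```

play_rows --pt "0 0 0 0" --pt "0 0 0 0" --pt "0 0 0 0" --pt "0 0 0 0" --pt "0 0 0 0" --pt "0 0 0 0" --pt "0 0 0 0" --jaw 1

```text
time: 21.55
eef_pos: [0.6536, -0.1222, -0.0267]
orientation: [-0.578, 3.086, -0.002]
ft_force: [0.2, -0.1, 5.4]
opening: 0.048
finger_force: 62.6
```

Run:
```python
from h import *
t=-.077; C=np.array([.5122,-.3167])-.0125*np.array([np.cos(t),np.sin(t)]); print(C)
plan(*C,np.pi/2-.077,sensors.sense()["eef_pos"][2]+.02)
```

```text
[ 0.49973704 -0.31573845]
shift [ 0.2135 -0.1248 -0.0202] turn 0.447 q6 -2.24 z -0.0267 t 21.6
```

play_rows --pt "0 0 -0.04 0" --pt "0 0 -0.09 0" --pt "0.02 -0.01 -0.09 0.05" --pt "0.214 -0.125 -0.09 0.447" --pt "0.214 -0.125 -0.09 0.447" --pt "0.214 -0.125 -0.09 0.447" --pt "0.214 -0.125 -0.09 0.447" --pt "0.214 -0.125 -0.09 0.447" --pt "0.214 -0.125 -0.09 0.447" --pt "0.214 -0.125 -0.09 0.447" --pt "0.214 -0.125 -0.09 0.447" --pt "0.214 -0.125 -0.06 0.447" --pt "0.214 -0.125 -0.035 0.447" --pt "0.214 -0.125 -0.025 0.447" --pt "0.214 -0.125 -0.02 0.447" --pt "0.214 -0.125 -0.02 0.447"

```text
time: 23.15
eef_pos: [0.4984, -0.3152, -0.0084]
orientation: [-0.119, -3.139, -0.0]
ft_force: [-0.8, 0.0, -0.1]
opening: 0.0482
finger_force: 62.2
```

Run:
```python
from h import *
t=-.077; C=np.array([.5122,-.3167])-.0125*np.array([np.cos(t),np.sin(t)])
plan(*C,np.pi/2-.077)
w=eyes.snapshot("wrist")[:,:,::-1]; cv2.imwrite("pics/pl4.png",w)
```

```text
shift [-0.0013 -0.0005 -0.    ] turn 0.001 q6 -2.19 z -0.0084 t 23.1
```

View pics/pl4.png

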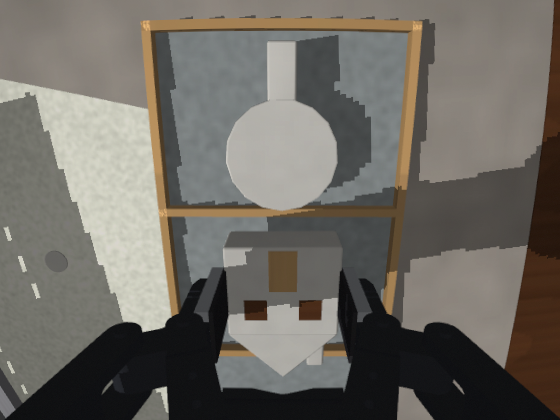

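The tree lies in its compartment, with the trunk end at row 41 and the crown edge at row 209 by the divider at row 211. The held cottage has its base edge at row 247 and tip at row 376, between dividers at rows 212 and 351.

Run:
```python
from h import *
c=cam("wrist")
print("tree",plane(c,[(281,41),(281,209)],.023)[:,0].round(4),"div1",plane(c,[(281,212)],.009)[:,0],"lip0",plane(c,[(281,26)],.009)[:,0])
print("cot",plane(c,[(282,247),(283,376)],.0385)[:,0].round(4),"div2",plane(c,[(230,351),(345,348)],.009)[:,0])
```

```text
tree [0.3957 0.4644] div1 [0.47034294] lip0 [0.38770929]
cot [0.4759 0.5437] div2 [0.55128283 0.55416485]
```

play_rows --pt "-0.001 0 0.005 0" --pt "-0.001 0 0.01 0" --pt "-0.001 0 0.014 0" --pt "-0.001 0 0.016 0" --pt "-0.001 0 0.016 0" --pt "-0.001 0 0.016 0"

```text
time: 23.8
eef_pos: [0.4992, -0.316, -0.0237]
orientation: [0.121, 3.139, -0.0]
ft_force: [-2.0, 1.4, 4.1]
opening: 0.048
finger_force: 62.8
```

play_rows --pt "0 0 0 0" --pt "0 0 0 0" --pt "0 0 0 0" --pt "0 0 0 0" --pt "0 0 -0.03 0" --pt "0 0 -0.07 0" --pt "0 0 -0.1 0" --pt "0 0 -0.1 0" --pt "0 0 -0.1 0" --pt "0 0 -0.1 0" --jaw 0.2

```text
time: 24.8
eef_pos: [0.4981, -0.315, 0.074]
orientation: [-0.121, -3.137, -0.003]
ft_force: [-1.1, 1.2, -0.1]
opening: 0.0686
finger_force: 0.0
```

Run:
```python
from h import *
plan(.4515,-.122,np.pi/2+.147,-.029)
```

```text
shift [0.061  0.1887 0.1034] turn -0.224 q6 -2.18 z 0.074 t 24.8
```

play_rows --pt "0.062 0.189 0 -0.224" --pt "0.062 0.189 0 -0.224" --pt "0.062 0.189 0 -0.224" --pt "0.062 0.189 0 -0.224" --pt "0.062 0.189 0 -0.224" --pt "0.062 0.189 0.03 -0.224" --pt "0.062 0.189 0.06 -0.224" --pt "0.062 0.189 0.08 -0.224" --pt "0.062 0.189 0.095 -0.224" --pt "0.062 0.189 0.103 -0.224" --pt "0.062 0.189 0.103 -0.224" --pt "0.062 0.189 0.103 -0.224" --jaw 0

```text
time: 26.0
eef_pos: [0.4518, -0.1229, -0.0273]
orientation: [0.231, -3.133, -0.0]
ft_force: [-0.6, -0.3, -0.2]
opening: 0.0858
finger_force: 0.0
```

play_rows --pt "0 0 0 0" --pt "0 0 0 0" --pt "0 0 0 0" --pt "0 0 0 0" --pt "0 0 0 0" --pt "0 0 0 0" --pt "0 0 0 0" --jaw 1

```text
time: 26.7
eef_pos: [0.4526, -0.123, -0.0264]
orientation: [-0.231, 3.132, -0.001]
ft_force: [-0.2, 1.2, 6.2]
opening: 0.0322
finger_force: 60.2
```

Run:
```python
from h import *
t=-.077; C=np.array([.5122,-.3167])+.0845*np.array([np.cos(t),np.sin(t)]); print(C)
plan(*C,-.077,sensors.sense()["eef_pos"][2]+.02)
```

```text
[ 0.59644962 -0.32320007]
shift [-0.1129 -0.2192 -0.0196] turn -1.347 q6 -2.14 z -0.0264 t 26.7
```

play_rows --pt "0 0 -0.04 0" --pt "0 0 -0.09 0" --pt "-0.01 -0.02 -0.1 0.1" --pt "-0.113 -0.219 -0.1 1.795" --pt "-0.113 -0.219 -0.1 1.795" --pt "-0.113 -0.219 -0.1 1.795" --pt "-0.113 -0.219 -0.1 1.795" --pt "-0.113 -0.219 -0.1 1.795" --pt "-0.113 -0.219 -0.1 1.795" --pt "-0.113 -0.219 -0.1 1.795" --pt "-0.113 -0.219 -0.1 1.795" --pt "-0.113 -0.219 -0.1 1.795" --pt "-0.113 -0.219 -0.1 1.795" --pt "-0.113 -0.219 -0.1 1.795" --pt "-0.113 -0.219 -0.1 1.795" --pt "-0.113 -0.219 -0.1 1.795" --pt "-0.113 -0.219 -0.06 1.795" --pt "-0.113 -0.219 -0.035 1.795" --pt "-0.113 -0.219 -0.02 1.795" --pt "-0.113 -0.219 -0.02 1.795"

```text
time: 28.7
eef_pos: [0.5934, -0.3211, -0.0109]
orientation: [-2.3, -2.131, 0.002]
ft_force: [0.2, -0.4, -1.2]
opening: 0.0323
finger_force: 59.9
```

Run:
```python
from h import *
t=-.077; C=np.array([.5122,-.3167])+.0845*np.array([np.cos(t),np.sin(t)])
plan(*C,-.077)
print(proj(cam("wrist"),[[*C,.0385],[*C,.009]]))
w=eyes.snapshot("wrist")[:,:,::-1]; cv2.imwrite("pics/pl5.png",w)
```

```text
shift [-0.0019  0.0032 -0.    ] turn 0.001 q6 -0.53 z -0.0109 t 28.7
[[292.33254194 299.7142683 ]
 [291.09681533 268.078245  ]]
```

View pics/pl5.png

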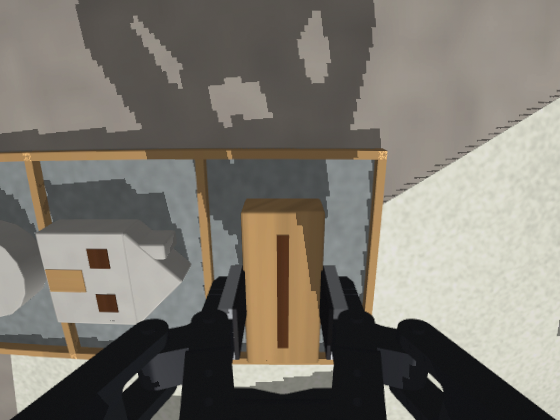

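The held bar runs rows 211–362 at columns 244–324, over the end compartment between the divider at column 205 and the end lip at column 377. The cottage's base edge at column 37–60 lies close to its divider, so I check both numerically.

Run:
```python
from h import *
c=cam("wrist"); t=-.077; O=np.array([.5122,-.3167]); Rm=np.array([[np.cos(t),np.sin(t)],[-np.sin(t),np.cos(t)]])
f=lambda n,z,*p: print(n,((plane(c,p,z)[:,:2]-O)@Rm.T*1000).round(1).tolist())
f("bar top corners",.0385,(244,211),(323,211),(247,362),(321,362))
f("lips",.009,(206,240),(377,240),(290,155),(290,361),(207,157),(383,155))
f("cottage",.023,(38,236),(60,322),(183,274)); f("div",.009,(49,236),(67,322))
```

```text
bar top corners [[66.4, 38.1], [97.7, 38.1], [65.1, -36.3], [99.8, -36.2]]
lips [[43.4, 13.4], [128.9, 13.5], [85.0, 55.7], [86.0, -61.4], [46.6, 54.9], [128.1, 56.0]]
cottage [[-34.3, 20.5], [-33.8, -27.6], [34.5, 1.7]]
div [[-39.0, 14.9], [-40.4, -37.6]]
```

play_rows --pt "0 0 0 0" --pt "0 0 0 0" --pt "0 0 0.005 0" --pt "0 0 0.01 0" --pt "0 0 0.014 0" --pt "0 0 0.016 0" --pt "0 0 0.016 0" --pt "0 0 0.016 0"

```text
time: 29.55
eef_pos: [0.5957, -0.3227, -0.0233]
orientation: [-2.305, -2.134, 0.0]
ft_force: [-0.1, -0.1, 1.3]
opening: 0.032
finger_force: 60.0
```

play_rows --pt "0 0 0 0" --pt "0 0 0 0" --pt "0 0 0 0" --pt "0 0 0 0" --pt "0 0 0 0" --pt "0 0 -0.03 0" --pt "0 0 -0.07 0" --pt "0 0 -0.12 0" --pt "0 0 -0.17 0" --pt "0 0.1 -0.22 0" --pt "0 0.2 -0.22 0" --pt "0 0.2 -0.22 0" --pt "0 0.2 -0.22 0" --pt "0 0.2 -0.22 0" --pt "0 0.2 -0.22 0" --pt "0 0.2 -0.22 0" --jaw 0.47

```text
time: 31.15
eef_pos: [0.7942, -0.3381, 0.1965]
orientation: [-2.305, -2.133, 0.001]
ft_force: [-0.8, -0.4, -0.0]
opening: 0.0452
finger_force: 0.0
```

Run:
```python
from h import *
s=eyes.snapshot("side")[:,:,::-1]; t=eyes.snapshot("top")[:,:,::-1]
cv2.imwrite("pics/end.png",np.hstack([t[100:310,60:480],s[120:330,130:430]]))
```

```text
(no output)
```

View pics/end.png

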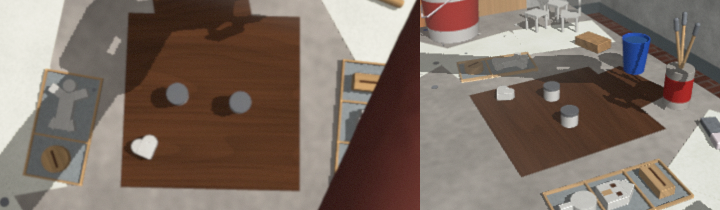

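The final views show all five pieces inside their compartments: the angel at (65,105), the round stand at (55,160), and tree, cottage and long stand in a row. The heart and pots are where they started, and the arm is clear.

```bash
python3 -c "
from rig import env; print(env.job_done())"
```

```text
the job is handed in; nothing more can be done
None
```

I placed all five pieces in their compartments, left the heart and pots in place and handed the job in at about 31 s; `job_done()` returned no verdict, and I judged flatness only by eye and by release heights.

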